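Seat a cabinet rail in the jig and throw the toggle clamp

TASK

With the fingertips only, push the wooden cabinet rail along its channel in the jig until its end sits fully home against the stop block. Then flip the toggle clamp's handle over past its centre so that it snaps shut and the clamp's pad presses on the rail. Do not lift or pick up anything, keep the clamp open until the rail is home, and leave the other things where they are.

Things in the scene. Friction and masses are not known exactly. Their poses are not given: they have to be found in the camera images.
- jig: grey laminated jig board, 220 (x) x 440 (y) x 18 mm, fixed to the table. Origin: centre of its underside, on the table top. Its own x points broadly away from the robot, its y along the rail's channel towards the stop block. The channel's centre line is at jig x = -50 mm; it is bounded by two wooden strips 12 mm high and 12 mm wide, 64 mm apart, from jig y = -80 to +190 mm; the board's top is at jig z = 18 mm
- stop_face (a point): centre line point on the stop block's face that the rail must meet, 12 mm above the board top (jig -50, 190, 30 mm); axes as the jig's. The block is 88 mm wide, 28 mm thick, 36 mm high
- slat: the cabinet rail: a plain light wood bar 60 (x) x 280 (y) x 24 mm, about 0.26 kg, lying loose in the channel (2 mm play each side), short of the stop block. Origin: centre of its underside; y along its length, as the jig's y (within about 1 degree)
- slat_head (a point): centre of the rail's end face (rail 0, +140, 12 mm) that meets the stop_face point when home
- slat_tail (a point): centre of the rail's other end face (rail 0, -140, 12 mm), the end to push in the jig's +y direction; it always lies clear of the strips
- clamp: steel toggle clamp's fixed body, bolted on the jig board on the far side of the channel; base 56 x 50 mm, side plates to 56 mm above the board. Origin: centre of its underside on the board top; axes nearly as the jig's, -x towards the rail
- clamp_hinge (a point): the handle's hinge, at clamp (5, 0, 50) mm; the axis runs along the clamp's y
- clamp_handle (a joint): handle angle, rad: 0 open (the handle leans 0.85 rad from vertical to the clamp's +x, away from the rail), 1.0 shut (leans 0.15 rad past vertical towards -x). A spring drives it to whichever end is nearer: dead centre is at 0.5; pushed level at the ball it needs about 8 N to start and less towards the centre, then it snaps shut by itself, and back open if let go before the centre
- handle_ball (a point): centre of the 28 mm diameter black ball at the end of the handle, 105 mm from the hinge; the handle below it is a 19 mm round black grip. With the clamp open the ball stands about 137 mm above the table, shut about 172 mm; push it towards the clamp's -x from its far side
- clamp_arm: the clamp's steel arm, 60 mm from its pivot to the spindle with a rubber pad 18 mm wide; stands about 1.2 rad up from level (tip 110 mm above the board) while the clamp is open and swings down on the rail as the handle shuts, where the sprung pad presses on it with about 4 N. Origin: the arm's pivot at clamp (-12, 0, 45) mm
- screw_jar: glass screw jar with steel cap, 48 mm wide, 60 mm high, standing on the jig board; leave alone. Origin: centre of underside
- offcut: wood offcut 50 x 45 x 24 mm lying on the jig board; leave alone. Origin: centre of underside
- screwdriver: screwdriver lying on the table; leave alone. Origin: centre of underside
- hammer: hammer lying on the table; leave alone. Origin: centre of underside
- glue: white glue bottle, 56 mm wide, 120 mm high, on the table left of the jig; leave alone. Origin: centre of underside
- tape: tape measure, 65 x 36 x 60 mm, on the table; leave alone. Origin: centre of underside
- tray: open cardboard tray 120 x 160 x 40 mm on the table; leave alone. Origin: centre of underside

How it is judged:
By the outcome, as a careful person would: the job done as asked, in the order asked, and still so for the second after the job is handed in, with the robot touching nothing.
It also fails if it takes over 53 s, if anything falls off the work surface, if the arm or the gripper's body presses on something with over 40 N, if the wrist force passes 120 N, or if a joint passes its speed limit or range.

ROBOT

A 7-joint arm with a two-finger parallel gripper is mounted at the origin on the work surface. World frame = base frame: x ahead of the robot, y to its left, z up, the work surface at z = 0. Lengths are in m, angles in rad, forces in N, time in s.
With the tool pointing down it reaches from about 0.35 to 0.9 m from the base axis. Payload 8.1 kg.
Tool frame: the origin (TCP) lies midway between the tips of the shut fingers; the grasp point (between the pads) lies arm.grasp_offset behind it (arm.grasp_offset is the distance from the TCP to the grasp point, in m); z points along the fingers, y is the line along which they close (so a half turn about z gives the same grasp; the last joint's range is limited). The gripper opens to 92 mm and grips with 3 to 60 N. Pads are 19 mm wide; open, the fingers measure 130 mm over their backs; the gripper's body (75 mm by 190 mm) begins 47 mm behind the grasp point.
Start: joints at [1.144, 0.434, 0.025, 1.573, -0.012, 1.134, -0.075], TCP at [0.199, -0.593, 0.227] pointing down, gripper open.
Joint ranges: [-2.62, 2.62], [-0.44, 2.09], [-1.27, 1.32], [0.08, 2.57], [-1.32, 4.46], [0.12, 2], [-2.74, 2.74]. Speed limits (rad/s): [2.22, 2.22, 3.01, 3.01, 3.14, 3.14, 3.14].

INTERFACE

Orientations are given as a rotation vector (axis times angle).
In Python, from cell import observe, imaging, arm gives the robot as it stands.
- The arm moves only by the tool apply_moves, never from a script. Its argument "commands" is a list of rows, each a list of 5 numbers: the opening in per cent of the stroke, from 0 (shut) to 100 (fully open), then the shift along the world's x, y, z in units of 0.06 m (1.0 is 0.06 m), then the turn about the world's z in units of 0.5 rad (1.0 is 0.5 rad). A call has 1 to 12 rows; each row shifts and turns the commanded pose from where the row before left it; what a row does not reach is not made up. A row lasts 1/8 s, in which the tool goes at most 62.5 mm and 10.7 degrees, less where a joint would pass 70% of its speed; a pose out of reach is approached as far as the arm can. A call with a number of a shift or a turn outside -1 to 1 is refused whole. A call with a gripper value outside its range is refused whole. The fingers move at their own pace and stop on an object; "newtons" is the grip in N (left out, the last holds). Time passes only in rows, so rows that do not move let the fingers close. It gives the time, the measured TCP pose, the force, the opening and the grip force at its end, in the units of the state.
- observe(): the state, without advancing time (a new reading comes with each control period).
- imaging.get_image(name): name is "scene" or "top"; returns (picture, depth): 384x512x3 uint8, red, green, blue; 384x512 float32, m along the optical axis (not along the pixel's ray), 0 where there is no reading.
- imaging.camera_params(name): a dict with "camera_matrix" (3x3 intrinsics, pixels), "origin" and "rotation" of the camera in the world. Camera axes: x right, y up, looking along -z (the intrinsics and any distortion apply to the point x, -y, -z); pixel columns grow to the right and rows downward; lengths in m; the calibration is good to about 2 mm. A picture is of the moment at which its call begins. camera_params takes no time and is no camera call.
- arm.sign_off(): hands the job in; it is judged then, once.
The state is a dict: "clock": time; "joints": joint angles; "dq": joint speeds; "joint_efforts": joint torques, N m; "position": TCP position; "ee_rot": TCP orientation; "force": force on the tool from outside, world axes, zero at the start; "ft_torque": the same for the moment, N m; "width": opening from 0.0 (shut) to 1.0 (fully open); "gripper_force": force on a finger pad.
Only numpy, scipy, OpenCV 4.12 (cv2) and the standard library are available. Lean on these libraries where they do the work, as an engineer would, in place of code of your own. Each camera call takes 0.05 s, during which the arm holds its last target. There are 200 camera calls.

## Working session

There is one attempt and no reset: what is moved stays moved. The work goes in short steps, Python scripts to look and compute and a tool call to move; the robot and the scene stay as the last step left them, time stands still between calls to the robot, and variables do not carry over. Pictures are saved under pics/ and viewed, at most 10 in all, crops included, and the job is handed in when it is done.

Besides the shell and the picture viewer there is one more tool, called by a JSON object that holds its "method" and its "body". apply_moves: Moves the arm, as the interface text tells. Its arguments: {"type":"object","properties":{"commands":{"type":"array"},"newtons":{"type":"number"}},"required":["commands"]}

```bash
mkdir -p pics; cat > h.py <<'E'
import numpy as np, cv2
from cell import observe, imaging, arm
def grab(name):
    im,d=imaging.get_image(name); p=imaging.camera_params(name); return im,d,p
def pts(d,p):
    K=np.array(p["camera_matrix"]);R=np.array(p["rotation"]);o=np.array(p["origin"])
    v,u=np.mgrid[:d.shape[0],:d.shape[1]]
    c=np.stack([(u-K[0,2])/K[0,0]*d,-(v-K[1,2])/K[1,1]*d,-d],-1)
    return c@R.T+o
E
python3 - <<'E'
from h import *
for n in("scene","top"):
    im,d,p=grab(n); np.savez(n+"0.npz",im=im,d=d,P=pts(d,p)); print(n,p)
    cv2.imwrite(f"pics/{n}0.png",cv2.resize(im[...,::-1],(800,600),interpolation=cv2.INTER_CUBIC))
print(observe())
E
```

```text
Traceback (most recent call last):
  File "h.py", line 9, in pts
    return c@R.T+o
           ~~~~~^~
ValueError: operands could not be broadcast together with shapes (384,512) (3,)
```

The camera rotation turns out to be a rotation vector, so I'll convert it.

```bash
sed -i 's/R=np.array(p\["rotation"\])/R=cv2.Rodrigues(np.array(p["rotation"],float))[0]/' h.py
python3 - <<'E'
from h import *
for n in("scene","top"):
    im,d,p=grab(n); np.savez(n+"0.npz",im=im,d=d,P=pts(d,p)); print(n,p)
    cv2.imwrite(f"pics/{n}0.png",cv2.resize(im[...,::-1],(800,600),interpolation=cv2.INTER_CUBIC))
print(observe())
E
```

```text
scene {'camera_matrix': array([[424.79076662,   0.        , 254.37650115],
       [  0.        , 424.79076662, 187.08251496],
       [  0.        ,   0.        ,   1.        ]]), 'origin': array([ 1.21431851, -0.14411278,  1.14998533]), 'rotation': array([0.50861306, 0.41504145, 1.33873124])}
top {'camera_matrix': array([[347.39806042,   0.        , 259.16522695],
       [  0.        , 347.39806042, 189.10914562],
       [  0.        ,   0.        ,   1.        ]]), 'origin': array([3.59385478e-01, 9.23891179e-05, 1.01731878e+00]), 'rotation': array([ 0.10767654, -0.1084621 , -1.57703521])}
{'clock': 0.15, 'joints': array([ 1.14438685,  0.43506194,  0.0249761 ,  1.57386346, -0.01160287,
        1.13396955, -0.0750845 ]), 'dq': array([-5.71452659e-05, -2.66805826e-03, -2.15214248e-04, -2.94250140e-03,
       -1.37649700e-04, -1.64713053e-05,  9.43877511e-04]), 'joint_efforts': array([ 1.77045047e-03, -6.68261862e+01,  9.86045077e-01, -3.14693606e+01,
       -6.03971514e-02,  3.94451909e-02,  9.76187425e-05]), 'position': array([ 0.1987029 , -0.59218594,  0.22613541]), 'ee_rot': array([-3.09941522e+00, -5.06152204e-01,  4.54122808e-04]), 'force': array([ 0.79675326, -0.23846974, -0.32124449]), 'ft_torque': array([ 0.02114282,  0.01316685, -0.02276976]), 'gripper_force': 0.0, 'width': 0.9983261987743778}
```

View pics/scene0.png

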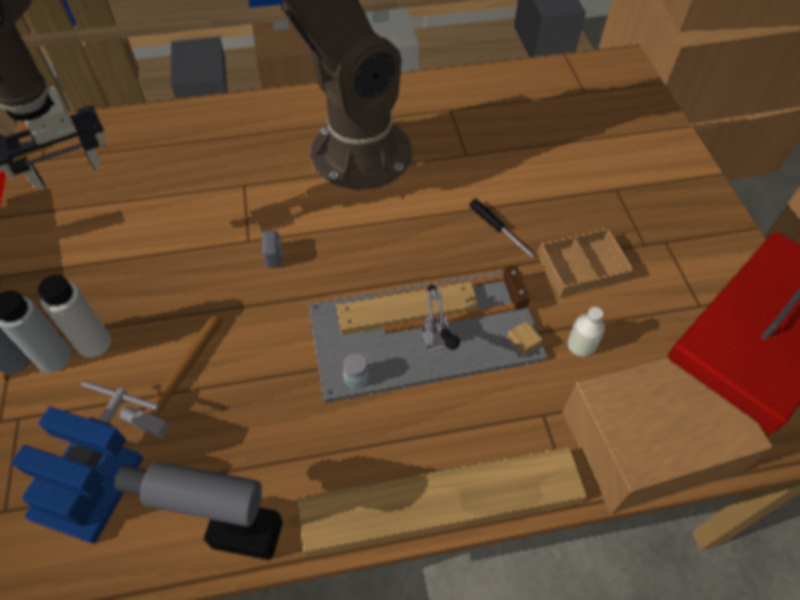

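View pics/top0.png

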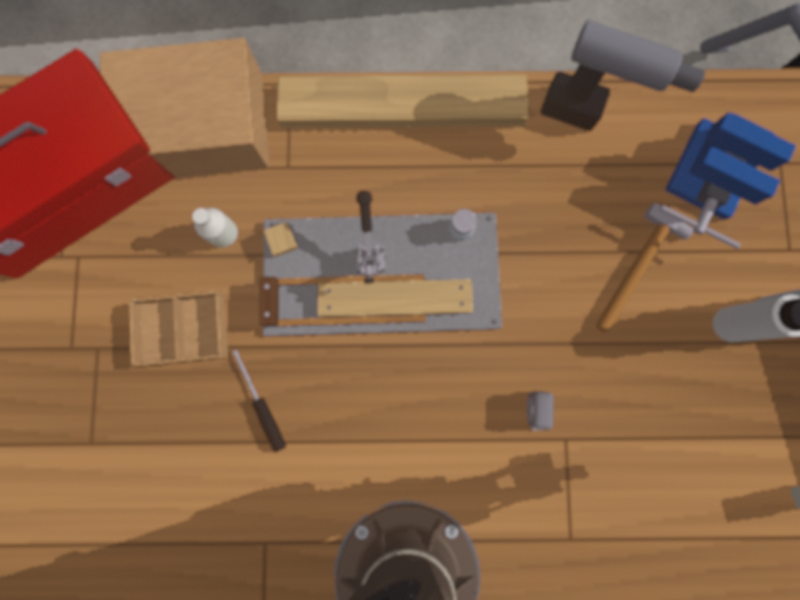

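The scene view shows the jig in the middle: rail at (340-475, 285-330), stop block at (515,287), ball at (451,340). In the top view the rail runs from (318,300) to its tail at (473,296), with the stop at (268,300) and the ball at (365,198). The jar and offcut stand at (463,222) and (280,238). Next I'll take enlarged crops for exact pixels.

```bash
python3 - <<'E'
from h import *
a=np.load("top0.npz");b=np.load("scene0.npz")
c=cv2.resize(a["im"][112:222,160:330,::-1],None,fx=4.7,fy=4.7,interpolation=cv2.INTER_CUBIC)
e=cv2.resize(b["im"][165:260,195:355,::-1],None,fx=5,fy=5,interpolation=cv2.INTER_CUBIC)
cv2.imwrite("pics/topc.png",c);cv2.imwrite("pics/scenec.png",e)
P=a["P"];hgt=P[...,2]
# board, rail and black-ball point clouds from depth
roi=np.zeros(hgt.shape,bool);roi[130:218,165:325]=1
im=a["im"].astype(int)
grey=roi&(abs(im[...,0]-im[...,2])<25)&(abs(hgt-.018)<.008)
print("board z",np.median(hgt[grey]),grey.sum())
q=P[grey][:,:2].astype(np.float32); r=cv2.minAreaRect(q);print("board rect",r)
wood=roi&(im[...,0]-im[...,2]>45)&(abs(hgt-.042)<.007)
n,l,s,_=cv2.connectedComponentsWithStats(wood.astype(np.uint8));k=1+np.argmax(s[1:,4])
r=cv2.minAreaRect(P[l==k][:,:2].astype(np.float32));print("rail z",np.median(hgt[l==k]),r,s[k])
for nm,A,sl in(("top",a,(slice(118,150),slice(222,246))),("scene",b,(slice(200,232),slice(275,300)))):
    Q=A["P"][sl].reshape(-1,3);I=A["im"][sl].reshape(-1,3).max(1)
    m=(I<70)&(Q[:,2]>.10);print(nm,m.sum(),np.median(Q[m],0),Q[m].min(0),Q[m].max(0))
E
```

```text
board z 0.01898391685867984 6666
board rect ((0.5409852862358093, 0.04386201500892639), (0.2193601429462433, 0.4379916489124298), 1.1970361471176147)
rail z 0.04282104718720181 ((0.49090129137039185, 0.017067141830921173), (0.060308683663606644, 0.27719053626060486), 1.1270476579666138) [ 204  179   99   24 2053]
top 104 [0.62996566 0.06627449 0.13650689] [0.60153568 0.05982373 0.10961817] [0.65179211 0.07578375 0.1536891 ]
scene 113 [0.64718784 0.0625935  0.14210986] [ 0.59772557 -0.14411278  0.10243937] [1.21431851 0.07844395 1.14998533]
```

View pics/topc.png

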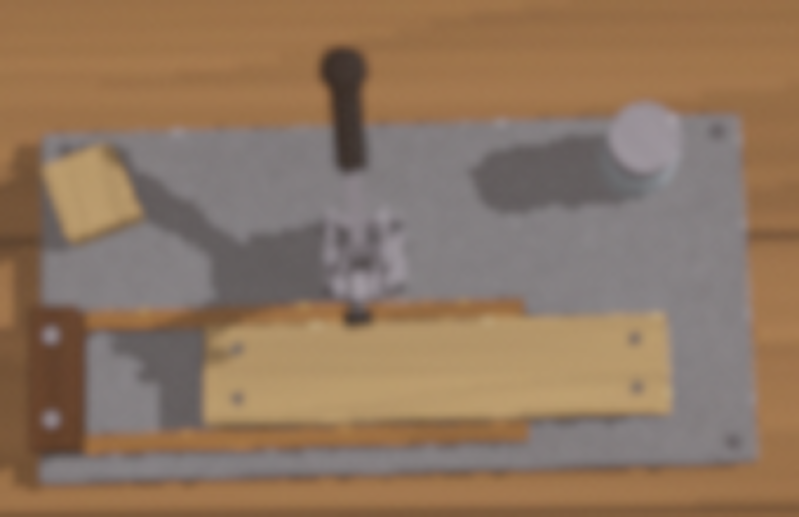

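View pics/scenec.png

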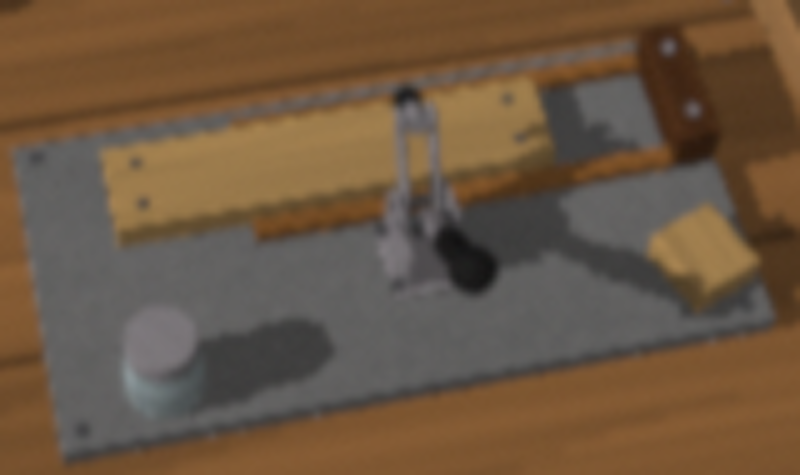

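The top crop puts the ball at (344,68), the rail tail edge at x≈670 and its head at x≈203, with the stop face at x≈88. The scene crop puts the ball at (470,265). Board and rail heights come out at 19 and 42.8 mm, which matches the text. Now I'll triangulate the ball and the main rail points.

```bash
python3 - <<'E'
from h import *
pt,ps=[imaging.camera_params(n) for n in("top","scene")]
def Pm(p):
    R=cv2.Rodrigues(np.array(p["rotation"],float))[0]; D=np.diag([1,-1,-1.])@R.T
    return p["camera_matrix"]@np.c_[D,-D@p["origin"]]
def tri(t,s):
    t=np.array(t)/4.7+[160,112]-.4; s=np.array(s)/5.+[195,165]-.4
    X=cv2.triangulatePoints(Pm(pt),Pm(ps),t.reshape(2,1),s.reshape(2,1));return (X[:3]/X[3]).ravel().round(4)
for n,t,s in(("ball",(344,68),(470,265)),("pad",(358,316),(406,98)),("tail near-robot top",(671,413),(104,153)),("tail far top",(667,314),(120,236)),("head far top",(207,324),(551,157)),("stop face far top",(86,309),(692,158)),("jar cap",(645,137),(160,340))): print(n,tri(t,s))
print(arm.grasp_offset)
E
```

```text
ball [0.6465 0.065  0.1431]
pad [0.5118 0.0596 0.1158]
tail near-robot top [ 0.4644 -0.1222  0.037 ]
tail far top [ 0.5254 -0.1211  0.0349]
head far top [0.5205 0.1552 0.0389]
stop face far top [0.5332 0.2389 0.0316]
jar cap [ 0.6246 -0.1078  0.0763]
0.0188
```

{"method": "apply_moves", "body": {"commands": [[0, 0.49, 0.7, 0, 0.254], [0, 0.49, 0.7, 0, 0.254], [0, 0.49, 0.7, 0, 0.254], [0, 0.49, 0.7, 0, 0.254], [0, 0.49, 0.7, 0, 0.254], [0, 0.49, 0.7, 0, 0.254], [0, 0.49, 0.7, 0, 0.254], [0, 0.49, 0.7, 0, 0.254], [0, 0.49, 0.7, 0, 0.254], [0, 0.49, 0.7, 0, 0.254], [0, 0, 0, 0, 0], [0, 0, 0, 0, 0]]}}

```text
clock: 1.65
position: [0.4924, -0.173, 0.2264]
ee_rot: [-2.196, -2.246, 0.001]
force: [0.1, -1.8, -0.2]
width: 0.005
gripper_force: 0.0
```

{"method": "apply_moves", "body": {"commands": [[0, 0, 0, -0.6, 0], [0, 0, 0, -0.6, 0], [0, 0, 0, -0.6, 0], [0, 0, 0, -0.6, 0], [0, 0, 0, -0.5, 0], [0, 0, 0, -0.3, 0], [0, 0, 0, -0.1, 0], [0, 0, 0, 0, 0]]}}

```text
clock: 2.65
position: [0.4925, -0.1734, 0.0288]
ee_rot: [-2.198, -2.245, 0.001]
force: [-0.9, 1.5, 0.9]
width: 0.003
gripper_force: 0.0
```

{"method": "apply_moves", "body": {"commands": [[0, 0, 0.3, 0, 0], [0, 0, 0.2, 0, 0], [0, 0, 0.1, 0, 0], [0, 0, 0.1, 0, 0], [0, 0, 0.1, 0, 0], [0, 0, 0.1, 0, 0], [0, 0, 0.1, 0, 0], [0, 0, 0.1, 0, 0], [0, 0, 0.1, 0, 0], [0, 0, 0.1, 0, 0], [0, 0, 0.1, 0, 0], [0, 0, 0.1, 0, 0]]}}

```text
clock: 4.15
position: [0.4928, -0.0822, 0.0287]
ee_rot: [-2.196, -2.247, 0.0]
force: [0.3, -3.5, 2.5]
width: 0.005
gripper_force: 1.8
```

{"method": "apply_moves", "body": {"commands": [[0, 0, 0.1, 0, 0], [0, 0, 0, 0, 0]]}}

```text
clock: 4.4
position: [0.4927, -0.0753, 0.0286]
ee_rot: [-2.194, -2.248, -0.001]
force: [-0.7, 0.2, 0.0]
width: 0.006
gripper_force: 0.0
```

{"method": "apply_moves", "body": {"commands": [[0, 0, 0.05, 0, 0], [0, 0, 0.05, 0, 0], [0, 0, 0.05, 0, 0], [0, 0, 0.05, 0, 0]]}}

```text
clock: 4.9
position: [0.4927, -0.0642, 0.0287]
ee_rot: [-2.196, -2.247, 0.0]
force: [0.8, -0.8, -1.4]
width: 0.006
gripper_force: 0.5
```

{"method": "apply_moves", "body": {"commands": [[0, 0, 0.04, 0, 0], [0, 0, 0.04, 0, 0]]}}

```text
clock: 5.15
position: [0.4928, -0.0596, 0.0287]
ee_rot: [-2.196, -2.247, 0.0]
force: [0.5, -0.6, -1.1]
width: 0.009
gripper_force: 0.5
```

{"method": "apply_moves", "body": {"commands": [[0, 0, 0.03, 0, 0]]}}

```text
clock: 5.28
position: [0.4927, -0.0592, 0.0288]
ee_rot: [2.196, 2.245, -0.002]
force: [0.3, -10.1, 0.1]
width: 0.007
gripper_force: 4.7
```

```bash
python3 - <<'E'
from h import *
im,d,p=grab("top"); o=observe();print(o["force"],o["position"])
cv2.imwrite("pics/top1.png",cv2.resize(im[112:222,160:330,::-1],None,fx=4.7,fy=4.7,interpolation=cv2.INTER_CUBIC))
E
```

```text
[ 0.24240921 -5.48852015 -0.07889437] [ 0.49271686 -0.05925386  0.028761  ]
```

View pics/top1.png

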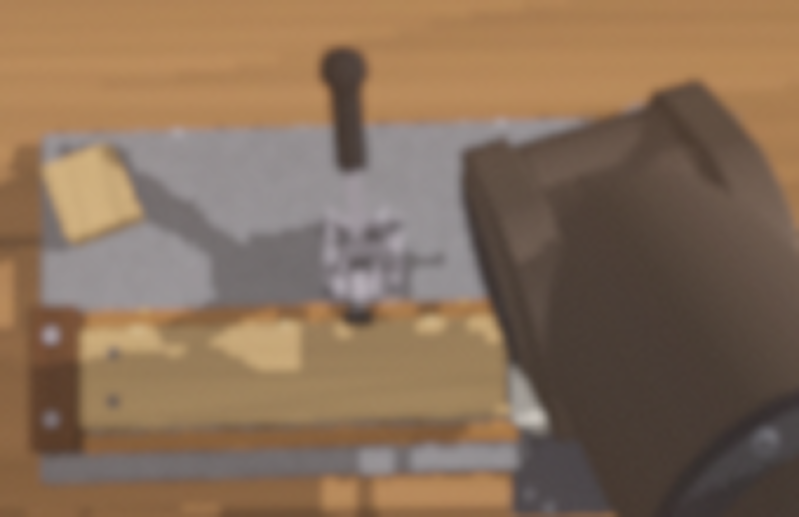

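The rail's head edge (x≈80) now meets the stop block, and the force has jumped. I'll press a little more to seat it, then back off.

{"method": "apply_moves", "body": {"commands": [[0, 0, 0.03, 0, 0], [0, 0, 0, 0, 0]]}}

```text
clock: 5.58
position: [0.4926, -0.0592, 0.0288]
ee_rot: [2.198, 2.242, -0.004]
force: [0.2, -12.0, -0.0]
width: 0.004
gripper_force: 5.6
```

{"method": "apply_moves", "body": {"commands": [[0, 0, -0.3, 0, 0], [0, 0, -0.4, 0, 0], [0, 0, 0, 0.4, 0], [0, 0, 0, 0.7, 0], [0, 0, 0, 0.8, 0], [0, 0, 0, 0.8, 0], [0, 0, 0, 0.6, 0], [0, 0, 0, 0.2, 0], [0, 0, 0, 0, 0]]}}

```text
clock: 6.7
position: [0.4929, -0.0984, 0.2387]
ee_rot: [2.196, 2.246, 0.001]
force: [-0.2, -0.9, 0.8]
width: 0.007
gripper_force: 0.0
```

{"method": "apply_moves", "body": {"commands": [[0, 0.4, 0.31, 0, 0.35], [0, 0.4, 0.31, 0, 0.35], [0, 0.4, 0.31, 0, 0.35], [0, 0.4, 0.31, 0, 0.35], [0, 0.4, 0.31, 0, 0.35], [0, 0.4, 0.31, 0, 0.35], [0, 0.4, 0.31, 0, 0.35], [0, 0.4, 0.31, 0, 0.35], [0, 0.4, 0.31, 0, 0.35], [0, 0, 0, 0, 0], [0, 0, 0, 0, 0]]}}

```text
clock: 8.07
position: [0.708, 0.0689, 0.2369]
ee_rot: [0.04, -3.139, 0.0]
force: [0.0, -0.5, 0.6]
width: 0.005
gripper_force: 0.0
```

```bash
python3 - <<'E'
from h import *
for n in("scene",):
    im,d,p=grab(n); o=observe();print(o["position"],o["joints"])
    cv2.imwrite("pics/s2.png",cv2.resize(im[120:260,195:375,::-1],None,fx=4.2,fy=4.2,interpolation=cv2.INTER_CUBIC))
E
```

```text
[0.70809724 0.0684341  0.23748063] [ 0.22813396  0.6829431  -0.74358269  1.26526358  0.45191321  1.36155068
  1.10298986]
```

View pics/s2.png

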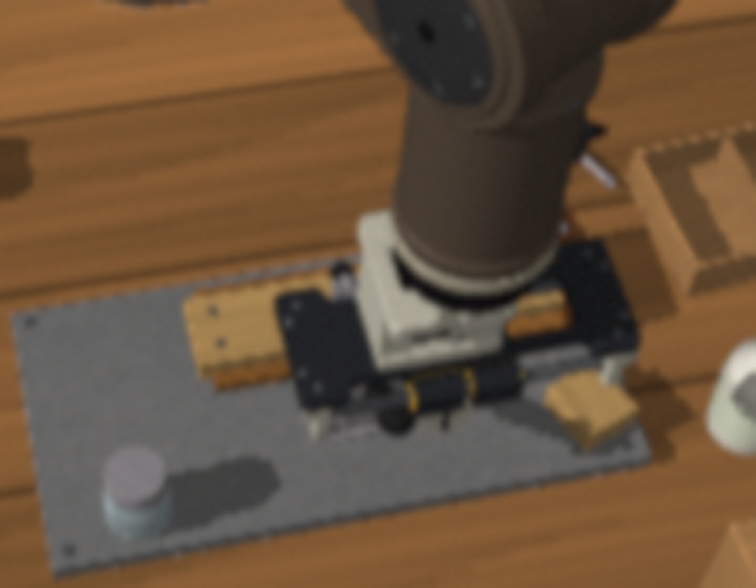

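```bash
python3 - <<'E'
from h import *
p=imaging.camera_params("scene");R=cv2.Rodrigues(np.array(p["rotation"],float))[0]
for X in([.708,.068,.2375],[.708,.068,.30],[.6465,.065,.14]):
    c=np.diag([1,-1,-1.])@R.T@(np.array(X)-p["origin"]);u=p["camera_matrix"]@c;u=u[:2]/u[2];print(u,((u-[195,120])*4.2).round())
E
```

```text
[298.53490652 218.94085384] [435. 416.]
[300.90749055 205.50815426] [445. 359.]
[288.83305898 218.14268628] [394. 412.]
```

{"method": "apply_moves", "body": {"commands": [[0, 0, -0.03, -0.4, 0], [0, 0, 0, -0.5, 0], [0, 0, 0, -0.5, 0], [0, 0, 0, -0.3, 0], [0, 0, 0, -0.12, 0], [0, -0.2, 0, 0, 0], [0, -0.2, 0, 0, 0], [0, -0.1, 0, 0, 0], [0, 0, 0, 0, 0]]}}

```text
clock: 9.25
position: [0.6787, 0.0674, 0.1304]
ee_rot: [-0.043, 3.14, -0.0]
force: [-0.4, -0.3, 0.6]
width: 0.004
gripper_force: 0.0
```

{"method": "apply_moves", "body": {"commands": [[0, -0.1, 0, 0, 0], [0, -0.1, 0, 0.03, 0], [0, -0.1, 0, 0.05, 0]]}}

```text
clock: 9.62
position: [0.6649, 0.0672, 0.1364]
ee_rot: [-0.04, 3.132, 0.002]
force: [14.2, -1.4, 6.5]
width: 0.007
gripper_force: 7.0
```

{"method": "apply_moves", "body": {"commands": [[0, -0.1, 0, 0.02, 0], [0, -0.1, 0, 0.03, 0], [0, -0.1, 0, 0.03, 0]]}}

```text
clock: 10.0
position: [0.6544, 0.0669, 0.1465]
ee_rot: [-0.036, 3.116, 0.004]
force: [29.0, -5.1, 25.6]
width: 0.005
gripper_force: 14.6
```

{"method": "apply_moves", "body": {"commands": [[0, -0.1, 0, 0.04, 0], [0, -0.1, 0, 0.04, 0], [0, -0.1, 0, 0.03, 0]]}}

```text
clock: 10.38
position: [0.6246, 0.0675, 0.1462]
ee_rot: [-0.042, 3.141, 0.0]
force: [-0.3, 0.5, 0.2]
width: 0.005
gripper_force: 0.0
```

```bash
python3 - <<'E'
from h import *
im,d,p=grab("scene"); o=observe();print(o["position"],o["force"])
cv2.imwrite("pics/s3.png",cv2.resize(im[120:260,195:375,::-1],None,fx=4.2,fy=4.2,interpolation=cv2.INTER_CUBIC))
E
```

```text
[0.62331148 0.06760213 0.14585622] [-2.31306787 -0.75024408 -1.47021599]
```

View pics/s3.png

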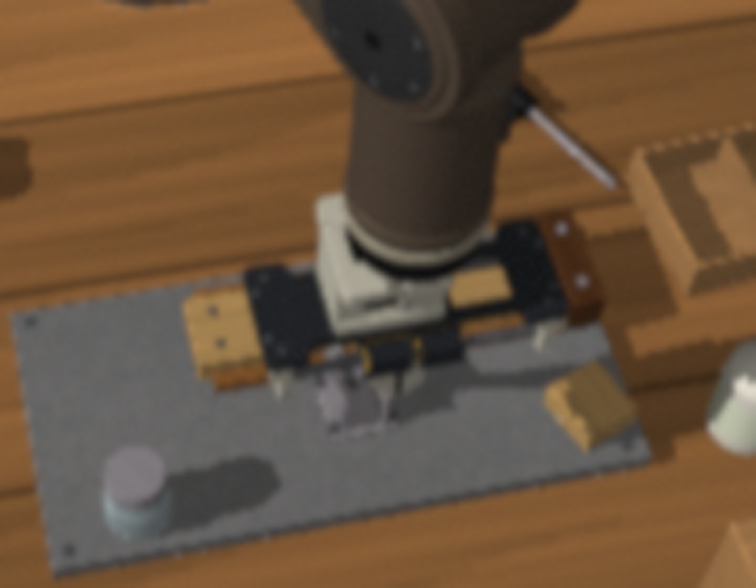

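The ball has gone from the far side of the fingers, where it was at (397,418), so the handle looks snapped over. I'll back off, clear the view and check.

{"method": "apply_moves", "body": {"commands": [[0, 0.3, 0, 0, 0], [0, 0.5, 0, 0, 0], [0, 0.3, 0, 0.3, 0], [0, 0, 0, 0.6, 0], [0, 0, 0, 0.6, 0], [0, 0, -0.5, 0.3, 0], [0, 0, -0.7, 0, 0], [0, 0, -0.7, 0, 0], [0, 0, -0.7, 0, 0], [0, 0, -0.7, 0, 0], [0, 0, -0.7, 0, 0], [0, 0, -0.6, 0, 0]]}}

```text
clock: 11.92
position: [0.6898, -0.2101, 0.2525]
ee_rot: [0.042, -3.139, -0.001]
force: [0.5, 0.5, 0.4]
width: 0.002
gripper_force: 0.0
```

{"method": "apply_moves", "body": {"commands": [[0, -0.3, -0.5, 0, 0], [0, -0.3, -0.5, 0, 0], [0, -0.3, -0.5, 0, 0], [0, 0, 0, 0, 0], [0, 0, 0, 0, 0]]}}

```text
clock: 12.55
position: [0.6367, -0.2975, 0.2531]
ee_rot: [0.044, -3.14, -0.002]
force: [-0.0, 0.5, 0.2]
width: 0.005
gripper_force: 0.0
```

```bash
python3 - <<'E'
from h import *
ims=[]
for n,(y,x) in(("scene",(160,195)),("top",(112,160))):
    im,d,p=grab(n); ims.append(cv2.resize(im[y:y+105,x:x+170,::-1],(480,297),interpolation=cv2.INTER_CUBIC))
    P=pts(d,p); I=im.max(2); m=(I<70)&(P[...,2]>.15)&(P[...,2]<.2)&(abs(P[...,0]-.57)<.1)&(abs(P[...,1]-.065)<.05);print(n,m.sum(),np.median(P[m],0))
    if n=="top":
        a=im.astype(int);w=(a[...,0]-a[...,2]>40)&(abs(P[...,2]-.043)<.006)&(abs(P[...,0]-.491)<.028)&(P[...,1]<.3)&(P[...,1]>-.2);print("rail y",P[w][:,1].min(),P[w][:,1].max())
cv2.imwrite("pics/fin.png",np.vstack(ims)); print(observe()["position"])
E
```

```text
scene 83 [0.56047287 0.05974313 0.17777064]
top 67 [0.54953533 0.06244519 0.18414737]
rail y -0.04617783704462353 0.23275088817378586
[ 0.63724682 -0.29671078  0.25345031]
```

View pics/fin.png

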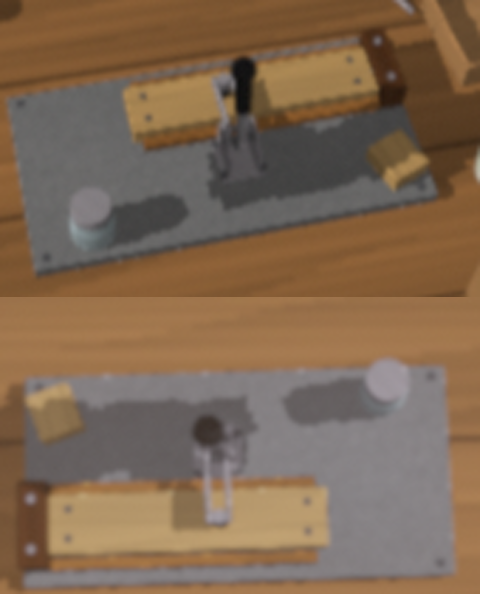

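The rail sits against the stop: in the top half its head is at x≈48, and it measures y = -0.046 to 0.233. The handle is shut with the ball at about (0.55, 0.062), the arm is down on the rail, and the jar and offcut haven't moved. I'll hand it in.

```bash
python3 -c "
from cell import arm;print(arm.sign_off())"
```

```text
the job is handed in; nothing more can be done
None
```

The job is handed in: the rail is home against the stop block, the toggle clamp has snapped shut with its arm down on the rail, the jar and offcut are where they were, and the robot is clear of everything, after about 12.7 s of the 53 s allowed.

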